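# Unlock and retract the bench end stop

## Robot

A 6-joint arm with a two-finger parallel gripper is mounted at the origin on the work surface. World frame = base frame: x ahead of the robot, y to its left, z up, the work surface at z = 0. Lengths are in mm, angles in rad, forces in N, time in s.
With the tool pointing down it reaches from about 350 to 875 mm from the base axis. Payload 4.2 kg.
Tool frame: the origin (TCP) lies at the very end of the fingers, on their centre line; the grasp point (between the pads) lies 19 mm behind it; z points along the fingers, y is the line along which they close (so a half turn about z gives the same grasp; the last joint's range is limited). The gripper opens to 85 mm and grips with 20 to 120 N. Pads are 22 mm wide; open, the fingers measure 114 mm over their backs; the gripper's body (76 mm by 85 mm) begins 54 mm behind the grasp point. The pads swing forward as they close: fully open they stand 13 mm farther back than shut.
Start: joints at [1.504, 0.385, 0.008, 0, -1.194, -0.259], TCP at [200.009, 592.111, 231.312] pointing down, gripper open.
Joint ranges: [-3.14, 3.14], [-1.21, 2.06], [-1.07, 1.41], [-3.16, 2.05], [-2.99, -0.16], [-3.1, 3.1]. Speed limits (rad/s): [2.79, 2.79, 3.14, 3.14, 3.14, 3.14].

## Interface

Orientations are given as a unit quaternion [x, y, z, w].
In Python, from bench import arm, optics gives the robot as it stands. The module is installed in compiled form; this text tells all that it offers.
- The arm moves only by the tool step_arm, never from a script. Its argument "motion" is a list of rows, each an object with "dr": the turn, a rotation vector about the tool's x, y, z in units of 8 degrees (1.0 is 8 degrees), a list of three; "slide": the shift along the tool's x, y, z in mm, a list of three; "jaw": the finger opening in mm, from 0 to 85.4. A call has exactly 8 rows; each row is the pose to reach, as a shift and turn from the pose commanded when the call began, along the tool's axes at that moment; what a row does not reach only later rows make up. A row lasts 1/8 s, in which the tool goes at most 62.5 mm and 10.7 degrees, less where a joint would pass 70% of its speed; a pose out of reach is approached as far as the arm can. A call with a gripper value outside its range is refused whole. The fingers move at their own pace and stop on an object; the grip force is fixed at half the most. Time passes only in rows, so rows that repeat a pose let the fingers close, or fill a call up. It gives the time, the measured TCP pose, the force, the opening and the grip force at its end, in the units of the state.
- arm.read_state(): the state, without advancing time (a new reading comes with each control period).
- optics.get_image(name): name is "scene" or "top" or "wrist"; returns the picture (480x640x3 uint8, blue, green, red); there is no depth.
- optics.camera_info(name): a dict with "camera_matrix" (3x3 intrinsics, pixels), "k1" (the pictures are not rectified: a ray, as slopes to the right and down, at radius r is drawn at 1 + k1 r^2 times it, then the intrinsics apply), "view" (4x4, takes a point from world to camera coordinates); the wrist camera has in their place "T_tool_cam" (4x4, takes a point from camera to tool coordinates, whose origin is the TCP and whose axes are the flange's). Camera axes: x right, y up, looking along -z (the intrinsics and any distortion apply to the point x, -y, -z); pixel columns grow to the right and rows downward; lengths in mm; the calibration is good to about 2 mm. A picture is of the moment at which its call begins: read the wrist's pose just before it. camera_info takes no time and is no camera call.
- arm.job_done(): hands the job in; it is judged then, once.
The state is a dict: "clock": time; "joints": joint angles; "joint_vel": joint speeds; "joint_efforts": joint torques, N m; "position": TCP position; "ee_rot": TCP orientation; "contact_force": force on the tool from outside, world axes, zero at the start; "wrist_torque": the same for the moment, N m; "gripper_width": finger opening in mm; "grasp_force": force on a finger pad.
Only numpy, scipy, OpenCV 4.12 (cv2) and the standard library are available. Lean on these libraries where they do the work, as an engineer would, in place of code of your own. Each camera call takes 0.05 s, during which the arm holds its last target. There are 200 camera calls.

## Task

Loosen the knurled locking wheel of the bench end stop by two full turns, to within a quarter turn, anticlockwise seen from above, rolling a fingertip across the outside of its rim and never gripping it or pressing on its top. Only then push the steel stop plate with the fingertips until its bar is fully home in the housing. Nothing is to be picked up: leave everything else on the bench where it is.

Things in the scene. Friction and masses are not known exactly. Their poses are not given: they have to be found in the camera images.
- stop: the end stop's grey housing, bolted to the bench. Origin on the bench under the wheel's axis, z up. Foot plate 120 (x) x 130 (y) x 8 mm, on it a block 80 (x) x 110 (y) mm, top 40 mm above the bench. The flat bar comes out on its -y side and carries the stop plate; the bar's tail shows up to 60 mm beyond the block on +y, below 32 mm height. White index line on the foot plate's -x edge
- wheel_centre (a point): centre of the knurled steel locking wheel, half-way up, on its upright axis. Disc 92 mm across over 30 rounded upright ribs (2.5 mm proud, 10 mm apart), 24 mm thick, too wide to grasp. Tight: underside 46 mm, top 70 mm above the bench; it climbs 4 mm per turn. A black groove on top points to the housing's -x when tight and after each full turn. Rim free all round
- wheel (a joint): angle of the locking wheel, rad: 0 = tight (it starts so), grows anticlockwise seen from above as it is loosened, 6.28 a turn. It needs about 2 N along the rim to turn and stays where it is left. Beyond about two and a quarter turns it is off its thread (stop at 18.85)
- bar (a joint): how far the bar is pulled out, m: 0 = fully home (hard stop, plate against the housing block); starts 0.04 to 0.08. Slides along the housing's y, outward = -y; about 4 N of friction, no spring. It can be shifted even while the wheel is tight, so do not bump it before the wheel is loosened
- plate_face (a point): centre of the outer (-y) face of the upright steel stop plate at the bar's end, 40 mm above the bench. Plate 64 mm wide (housing x), 12 mm thick (y), from 10 to 60 mm above the bench; push it on this face along the housing's +y. With the bar home this face is 67 mm from the wheel's axis
- offcut: loose timber offcut, 45 x 130 x 35 mm high; origin under its centre
- tape: loose tape measure, 70 x 70 x 38 mm; origin under its centre
- jar: loose screw jar, 60 mm across, 80 mm high; origin under its centre
- glue: loose glue bottle, 56 mm across, 160 mm high; origin under its centre
- disc: loose sanding disc lying flat, 120 mm across, 14 mm thick; origin under its centre
- wrench: loose wrench lying flat, 150 mm long along its x
- cup: loose white cup, 72 mm across, 75 mm high; origin under its centre
Things that resemble listed ones, but are neither listed nor needed, are in the scene too. What is shaped like the stop but red or yellow is not meant.

How it is judged:
By the outcome, as a careful person would: the job done as asked, in the order asked, and still so for the second after the job is handed in, with the robot touching nothing.
It also fails if it takes over 70 s, if anything falls off the work surface, if the arm or the gripper's body presses on something with over 40 N, if the wrist force passes 120 N, or if a joint passes its speed limit or range.

## Working session

There is one attempt and no reset: what is moved stays moved. The work goes in short steps, Python scripts to look and compute and a tool call to move; the robot and the scene stay as the last step left them, time stands still between calls to the robot, and variables do not carry over. Pictures are saved under pics/ and viewed, at most 10 in all, crops included, and the job is handed in when it is done.

Besides the shell and the picture viewer there is one more tool, called after ">>>" as name([rows], argument=value, ...), one row to a line, values as JSON. step_arm: Moves the arm, as the interface text tells. Its arguments: {"type":"object","properties":{"motion":{"type":"array","items":{"type":"object","properties":{"dr":{"type":"array","items":{"type":"number"}},"slide":{"type":"array","items":{"type":"number"}},"jaw":{"type":"number"}}}}},"required":["motion"]}

```bash
mkdir -p pics
python3 - <<'E'
from bench import arm, optics
import cv2
for n in ("top","scene"):
    im=optics.get_image(n); cv2.imwrite(f"pics/{n}0.png",im)
    i=optics.camera_info(n); print(n,i)
print(optics.camera_info("wrist"))
s=arm.read_state(); print(s)
E
```

```text
top {'camera_matrix': array([[443.20381163,   0.        , 314.05476463],
       [  0.        , 443.20381163, 244.85533824],
       [  0.        ,   0.        ,   1.        ]]), 'k1': -0.10902482429553152, 'view': array([[-1.21509831e-01, -9.92577607e-01, -5.00557924e-03,
         1.39034710e+02],
       [ 9.67160004e-01, -1.19529436e-01,  2.24308362e-01,
        -5.39569260e+02],
       [-2.23241772e-01,  2.24144751e-02,  9.74505363e-01,
        -1.01142913e+03],
       [ 0.00000000e+00,  0.00000000e+00,  0.00000000e+00,
         1.00000000e+00]])}
scene {'camera_matrix': array([[477.31017955,   0.        , 319.6536005 ],
       [  0.        , 477.31017955, 239.26616157],
       [  0.        ,   0.        ,   1.        ]]), 'k1': -0.05236347999120888, 'view': array([[-1.96064626e-01,  9.80518725e-01, -1.19034396e-02,
         4.92707832e+01],
       [-5.21980838e-01, -9.40836771e-02,  8.47752480e-01,
         2.35907925e+02],
       [ 8.30117261e-01,  1.72427640e-01,  5.30258466e-01,
        -1.74673335e+03],
       [ 0.00000000e+00,  0.00000000e+00,  0.00000000e+00,
         1.00000
[... 585 characters left out ...]
joints': array([ 1.50359586e+00,  3.85531113e-01,  6.74496221e-03, -4.66459894e-04,
       -1.19400983e+00, -2.58581609e-01]), 'joint_vel': array([-0.00021342,  0.00047279,  0.00233597,  0.00231973, -0.00122782,
        0.00175359]), 'joint_efforts': array([-8.03148178e-04, -3.93323457e+01,  1.88924879e+01,  4.19791594e+00,
       -2.65350121e-03,  7.69161119e-06]), 'position': array([199.84945772, 591.6243905 , 230.28838899]), 'ee_rot': array([ 9.86748092e-01, -1.62256454e-01, -1.20263356e-04,  1.01596745e-03]), 'contact_force': array([0.84064295, 0.88313518, 0.04654656]), 'wrist_torque': array([ 0.02413361, -0.04006338, -0.03536171]), 'grasp_force': 0.0, 'gripper_width': 85.70250419514984}
```

View pics/top0.png

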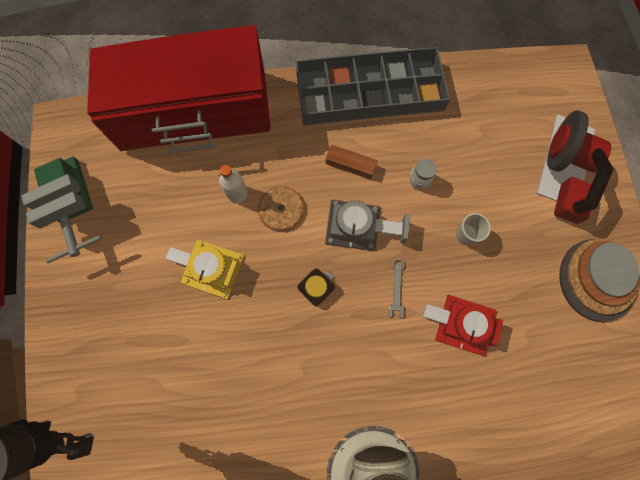

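View pics/scene0.png

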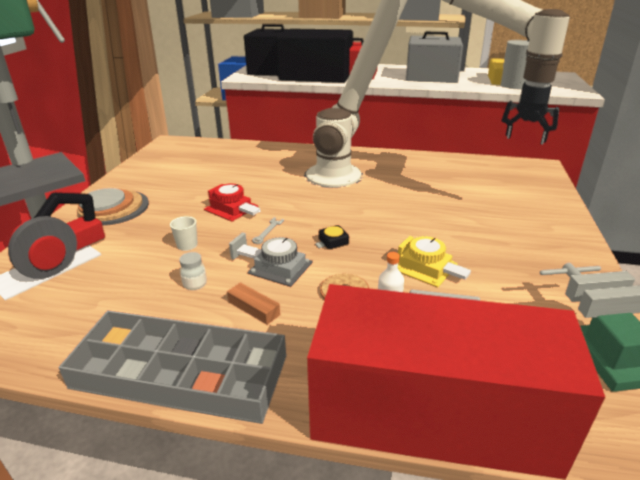

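The top view shows the grey stop with its wheel near (355,217) and its groove pointing down the image. The bar runs right to the plate near (405,228). I'll zoom in and set up the geometry.

```bash
cat > h.py <<'E'
from bench import arm, optics
import numpy as np, cv2
from scipy.spatial.transform import Rotation as R
def cam(n,st=None):
    i=optics.camera_info(n)
    if n=="wrist":
        T=np.eye(4);T[:3,:3]=R.from_quat(st["ee_rot"]).as_matrix();T[:3,3]=st["position"]
        return i,T@i["T_tool_cam"]
    return i,np.linalg.inv(i["view"])
def p2w(n,uv,z,st=None):
    i,C=cam(n,st)
    K=i["camera_matrix"]; q=(np.array(uv,float)-K[:2,2])/K[0,0]
    s=q.copy()
    for _ in range(20): s=q/(1+i["k1"]*(s@s))
    d=C[:3,:3]@np.array([s[0],-s[1],-1]); o=C[:3,3]
    return o+d*(z-o[2])/d[2]
def w2p(n,P,st=None):
    i,C=cam(n,st); K=i["camera_matrix"]
    p=np.linalg.inv(C)@np.append(P,1.); s=np.array([p[0],-p[1]])/-p[2]
    return s*(1+i["k1"]*(s@s))*K[0,0]+K[:2,2]
def crop(im,x0,y0,w,h,f,name):
    cv2.imwrite("pics/"+name,cv2.resize(im[y0:y0+h,x0:x0+w],None,fx=f,fy=f,interpolation=cv2.INTER_CUBIC))
E
python3 - <<'E'
from h import *
im=cv2.imread("pics/top0.png"); crop(im,300,170,130,100,6,"topc.png")
E
```

```text
(no output)
```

View pics/topc.png

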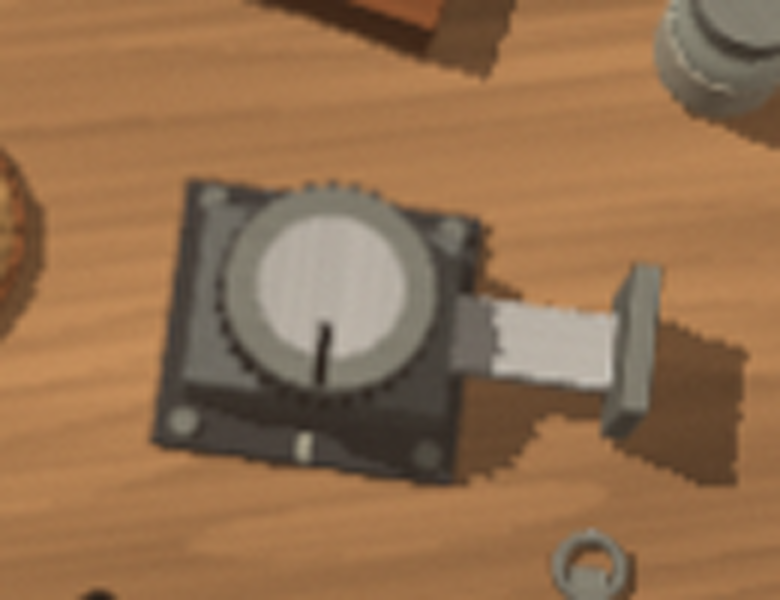

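Run:
```python
from h import *
f=lambda u,v,z:p2w("top",(300+(u+.5)/6-.5,170+(v+.5)/6-.5),z)
c=[f(190,180,8),f(485,218,8),f(455,482,8),f(153,440,8)]
c=np.array(c); print(c.round(1)); print("centre",c.mean(0)); print([np.linalg.norm(c[i]-c[i-1]).round(1) for i in range(4)])
ey=(c[0]-c[1])+(c[3]-c[2]); print("y dir deg",np.degrees(np.arctan2(ey[1],ey[0]))); ex=(c[0]-c[3])+(c[1]-c[2]); print("x dir",np.degrees(np.arctan2(ex[1],ex[0])))
print("wheel",f(331,286,70)); 
print("groove",f(325,322,70),f(319,383,70))
a,b=f(660,268,60),f(641,412,60);print("plate outer top",a,b,np.linalg.norm(a-b), (a+b)/2)
for n,u,v,z in (("wrench",398,289,5),("jar",424,174,40),("cup",474,229,40),("offcut",352,162,35),("disc",281,208,14),("tape",316,287,38),("glue",234,185,80)): print(n,p2w("top",(u,v),z).round())
```

```text
[[ 679.6   11.6    8. ]
 [ 646.9 -113.3    8. ]
 [ 532.6  -82.3    8. ]
 [ 566.4   42.4    8. ]]
centre [606.36578865 -35.40328289   8.        ]
[np.float64(117.4), np.float64(129.1), np.float64(118.5), np.float64(129.2)]
y dir deg 75.07265504467453
x dir -15.17780858477077
wheel [606.99581443 -34.58182425  70.        ]
groove [592.24972252 -29.99230767  70.        ] [567.28388688 -23.96259722  70.        ]
plate outer top [ 601.048612   -172.06595103   60.        ] [ 541.64633776 -153.81681546   60.        ] 62.14226527330129 [ 571.34747488 -162.94138325   60.        ]
wrench [ 427. -124.    5.]
jar [ 709. -234.   40.]
cup [ 549. -334.   40.]
offcut [766. -54.  35.]
disc [671. 144.  14.]
tape [453.  80.  38.]
glue [723. 250.  80.]
```

The stop's origin comes out at about (606.7, −35) with +y at 75° and the bar about 66 mm out, and the foot plate sizes agree with the given ones. Next is a planner that writes rows from world targets. The first move goes to the robot side of the wheel, up high.

```bash
cat >> h.py <<'E'
import json,os
C0=np.array([607.,-35.])
def load(): return json.load(open("cmd.json")) if os.path.exists("cmd.json") else dict(p=[200.0,592.1,231.3],yaw=-18.67)
def ax(yaw): 
    c,s=np.cos(np.radians(yaw)),np.sin(np.radians(yaw)); return np.array([[c,s,0],[s,-c,0],[0,0,-1]]).T  # columns tool x,y,z
def plan(targets,jaw=0,save=True):
    """targets: 8 of (x,y,z,yaw deg), tool down"""
    c=load(); A=ax(c["yaw"]); out=[]
    assert len(targets)==8
    for t in targets:
        s=(A.T@(np.array(t[:3])-c["p"])).round(1)+0.; d=round(-(t[3]-c["yaw"])/8,2)+0.
        out.append(dict(dr=[0,0,d],slide=s.tolist(),jaw=jaw))
    print(json.dumps(out).replace(" ",""))
    if save: json.dump(dict(p=(np.array(c["p"])+A@s).tolist(),yaw=c["yaw"]-8*d),open("cmd.json","w"))
def pol(phi,r,z,off=127.2,c=None):
    c=C0 if c is None else np.array(c)
    return (c[0]+r*np.cos(np.radians(phi)),c[1]+r*np.sin(np.radians(phi)),z,phi+off-360)
E
python3 - <<'E'
from h import *
g=pol(140,95,200); s=load(); s=np.array(s["p"]+[s["yaw"]])
print(g)
plan([tuple(s+(np.array(g)-s)*min(1,k/12)) for k in range(1,9)])
plan([tuple(s+(np.array(g)-s)*min(1,k/12)) for k in range(9,17)])
E
```

```text
(np.float64(534.2257779036971), np.float64(26.064822920221253), 200, -92.80000000000001)
[{"dr":[0,0,0.77],"slide":[41.5,35.8,2.6],"jaw":0},{"dr":[0,0,1.54],"slide":[83.0,71.5,5.2],"jaw":0},{"dr":[0,0,2.32],"slide":[124.5,107.3,7.8],"jaw":0},{"dr":[0,0,3.09],"slide":[165.9,143.1,10.4],"jaw":0},{"dr":[0,0,3.86],"slide":[207.4,178.9,13.0],"jaw":0},{"dr":[0,0,4.63],"slide":[248.9,214.6,15.7],"jaw":0},{"dr":[0,0,5.41],"slide":[290.4,250.4,18.3],"jaw":0},{"dr":[0,0,6.18],"slide":[331.9,286.2,20.9],"jaw":0}]
[{"dr":[0,0,0.77],"slide":[54.1,-8.3,2.6],"jaw":0},{"dr":[0,0,1.54],"slide":[108.3,-16.5,5.2],"jaw":0},{"dr":[0,0,2.31],"slide":[162.4,-24.8,7.8],"jaw":0},{"dr":[0,0,3.09],"slide":[216.6,-33.0,10.4],"jaw":0},{"dr":[0,0,3.09],"slide":[216.6,-33.0,10.4],"jaw":0},{"dr":[0,0,3.09],"slide":[216.6,-33.0,10.4],"jaw":0},{"dr":[0,0,3.09],"slide":[216.6,-33.0,10.4],"jaw":0},{"dr":[0,0,3.09],"slide":[216.6,-33.0,10.4],"jaw":0}]
```

>>> step_arm([
  {"dr": [0,0,0.77],"slide": [41.5,35.8,2.6],"jaw": 0},
  {"dr": [0,0,1.54],"slide": [83.0,71.5,5.2],"jaw": 0},
  {"dr": [0,0,2.32],"slide": [124.5,107.3,7.8],"jaw": 0},
  {"dr": [0,0,3.09],"slide": [165.9,143.1,10.4],"jaw": 0},
  {"dr": [0,0,3.86],"slide": [207.4,178.9,13.0],"jaw": 0},
  {"dr": [0,0,4.63],"slide": [248.9,214.6,15.7],"jaw": 0},
  {"dr": [0,0,5.41],"slide": [290.4,250.4,18.3],"jaw": 0},
  {"dr": [0,0,6.18],"slide": [331.9,286.2,20.9],"jaw": 0},
])

```text
clock: 1.1
position: [423.3, 213.0, 210.2]
ee_rot: [0.828, -0.561, -0.0, 0.0]
contact_force: [0.8, 0.7, -0.1]
gripper_width: -0.1
grasp_force: 0.0
```

>>> step_arm([
  {"dr": [0,0,0.77],"slide": [54.1,-8.3,2.6],"jaw": 0},
  {"dr": [0,0,1.54],"slide": [108.3,-16.5,5.2],"jaw": 0},
  {"dr": [0,0,2.31],"slide": [162.4,-24.8,7.8],"jaw": 0},
  {"dr": [0,0,3.09],"slide": [216.6,-33.0,10.4],"jaw": 0},
  {"dr": [0,0,3.09],"slide": [216.6,-33.0,10.4],"jaw": 0},
  {"dr": [0,0,3.09],"slide": [216.6,-33.0,10.4],"jaw": 0},
  {"dr": [0,0,3.09],"slide": [216.6,-33.0,10.4],"jaw": 0},
  {"dr": [0,0,3.09],"slide": [216.6,-33.0,10.4],"jaw": 0},
])

```text
clock: 2.1
position: [533.9, 27.1, 200.3]
ee_rot: [-0.69, 0.724, -0.0, 0.0]
contact_force: [-0.8, 0.3, -0.4]
gripper_width: -0.2
grasp_force: 0.0
```

Run:
```python
from h import *
s=arm.read_state(); print(s["position"],s["ee_rot"],load())
np.save("st1.npy",s,allow_pickle=True)
im=optics.get_image("wrist"); cv2.imwrite("pics/w1.png",im)
for z in (46,70): print(w2p("wrist",[607,-35,z],s))
```

```text
[533.90182284  27.06395057 200.2695709 ] [-6.90165338e-01  7.23651686e-01 -5.09491520e-05  2.04106975e-04] {'p': [534.1921037567632, 26.033404837103433, 200.0], 'yaw': -92.83}
[229.01341048 158.34820576]
[221.43398784 159.79263133]
```

View pics/w1.png

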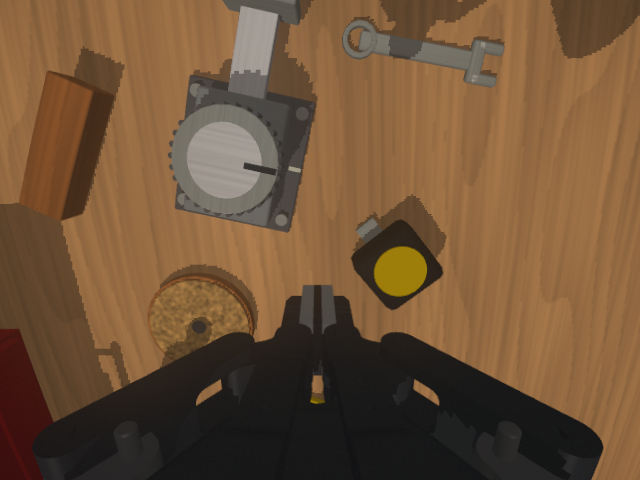

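Run:
```python
from h import *
s=np.load("st1.npy",allow_pickle=True).item()
for uv in ((225,159),(224,159)): print(p2w("wrist",uv,70,s))
M=R.from_quat(s["ee_rot"]).as_matrix()
for x in (11,):
  for y in (6.5,14.5):
    for z in (0,-5,-10,-20): print(x,y,z,w2p("wrist",s["position"]+M@np.array([x,y,z]),s).round())
im=optics.get_image("wrist"); crop(im,240,270,160,120,5,"tip.png")
```

```text
[604.07182373 -35.45782671  70.        ]
[604.87173701 -35.50155734  70.        ]
11 6.5 0 [331. 280.]
11 6.5 -5 [331. 285.]
11 6.5 -10 [332. 289.]
11 6.5 -20 [333. 300.]
11 14.5 0 [348. 280.]
11 14.5 -5 [349. 285.]
11 14.5 -10 [351. 289.]
11 14.5 -20 [353. 300.]
```

View pics/tip.png

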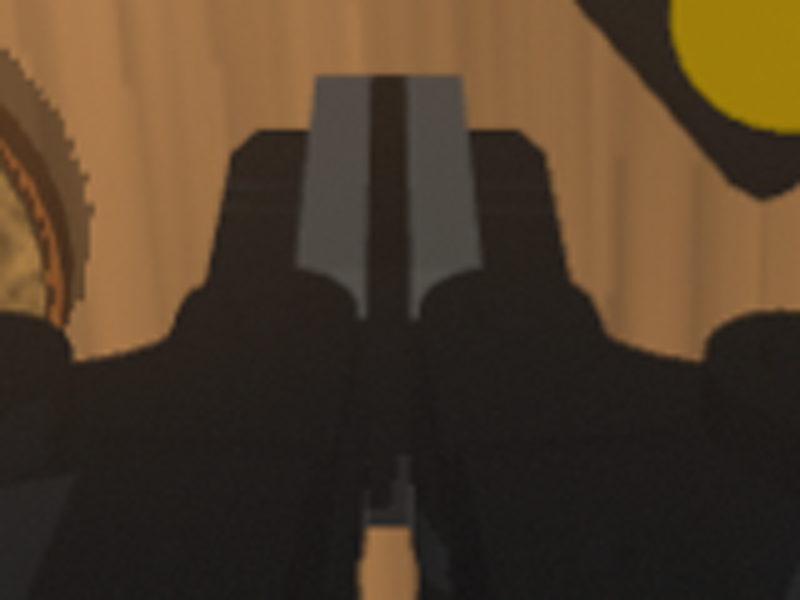

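The wrist view puts the wheel centre at (604.5, −35.5), so I take (606, −35.3). The closed tips show a central tab about 13 mm wide (tool x = ±11), and its leading corner will engage the ribs. I now descend beside the wheel.

```bash
sed -i 's/^C0=.*/C0=np.array([606.,-35.3])/; s/off=127.2/off=193/' h.py
python3 - <<'E'
from h import *
s=load(); s=np.array(s["p"]+[s["yaw"]]); g=np.array(pol(140,78,53)); h=g.copy(); h[2]=120
plan([tuple(s+(h-s)*min(1,k/7)) for k in range(1,8)]+[tuple(h)])
plan([tuple(h+(g-h)*min(1,k/3)) for k in range(1,4)]+[pol(140,78-2*k,53) for k in range(1,6)])
E
```

```text
[{"dr":[0,0,-1.18],"slide":[1.5,-1.8,11.4],"jaw":0},{"dr":[0,0,-2.35],"slide":[3.0,-3.6,22.9],"jaw":0},{"dr":[0,0,-3.53],"slide":[4.5,-5.4,34.3],"jaw":0},{"dr":[0,0,-4.7],"slide":[6.0,-7.2,45.7],"jaw":0},{"dr":[0,0,-5.88],"slide":[7.6,-9.0,57.1],"jaw":0},{"dr":[0,0,-7.05],"slide":[9.1,-10.8,68.6],"jaw":0},{"dr":[0,0,-8.23],"slide":[10.6,-12.6,80.0],"jaw":0},{"dr":[0,0,-8.23],"slide":[10.6,-12.6,80.0],"jaw":0}]
[{"dr":[0,0,0.0],"slide":[0.0,0.0,22.3],"jaw":0},{"dr":[0,0,0.0],"slide":[0.0,0.0,44.7],"jaw":0},{"dr":[0,0,0.0],"slide":[0.0,0.0,67.0],"jaw":0},{"dr":[0,0,0.0],"slide":[1.9,0.4,67.0],"jaw":0},{"dr":[0,0,0.0],"slide":[3.9,0.9,67.0],"jaw":0},{"dr":[0,0,0.0],"slide":[5.8,1.3,67.0],"jaw":0},{"dr":[0,0,0.0],"slide":[7.8,1.8,67.0],"jaw":0},{"dr":[0,0,0.0],"slide":[9.7,2.2,67.0],"jaw":0}]
```

>>> step_arm([
  {"dr": [0,0,-1.18],"slide": [1.5,-1.8,11.4],"jaw": 0},
  {"dr": [0,0,-2.35],"slide": [3.0,-3.6,22.9],"jaw": 0},
  {"dr": [0,0,-3.53],"slide": [4.5,-5.4,34.3],"jaw": 0},
  {"dr": [0,0,-4.7],"slide": [6.0,-7.2,45.7],"jaw": 0},
  {"dr": [0,0,-5.88],"slide": [7.6,-9.0,57.1],"jaw": 0},
  {"dr": [0,0,-7.05],"slide": [9.1,-10.8,68.6],"jaw": 0},
  {"dr": [0,0,-8.23],"slide": [10.6,-12.6,80.0],"jaw": 0},
  {"dr": [0,0,-8.23],"slide": [10.6,-12.6,80.0],"jaw": 0},
])

```text
clock: 3.2
position: [545.7, 15.0, 119.3]
ee_rot: [0.972, -0.234, -0.001, 0.0]
contact_force: [0.9, 0.0, 0.5]
gripper_width: -0.1
grasp_force: 0.0
```

>>> step_arm([
  {"dr": [0,0,0],"slide": [0,0,22.3],"jaw": 0},
  {"dr": [0,0,0],"slide": [0,0,44.7],"jaw": 0},
  {"dr": [0,0,0],"slide": [0,0,67.0],"jaw": 0},
  {"dr": [0,0,0],"slide": [1.9,0.4,67.0],"jaw": 0},
  {"dr": [0,0,0],"slide": [3.9,0.9,67.0],"jaw": 0},
  {"dr": [0,0,0],"slide": [5.8,1.3,67.0],"jaw": 0},
  {"dr": [0,0,0],"slide": [7.8,1.8,67.0],"jaw": 0},
  {"dr": [0,0,0],"slide": [9.7,2.2,67.0],"jaw": 0},
])

```text
clock: 4.2
position: [554.3, 8.4, 53.4]
ee_rot: [0.972, -0.233, 0.0, -0.0]
contact_force: [0.2, -0.5, 0.4]
gripper_width: -0.0
grasp_force: 0.0
```

Run:
```python
from h import *
s=arm.read_state(); print(s["position"],s["contact_force"],load())
plan([pol(140,68-1.2*k,53) for k in range(1,9)])
```

```text
[554.25790176   8.41858129  53.43431017] [ 0.16053343 -0.4551147   0.44551803] {'p': [553.8984808566167, 8.461647896119365, 53.0], 'yaw': -26.989999999999995}
[{"dr":[0,0,0.0],"slide":[1.2,0.3,0.0],"jaw":0},{"dr":[0,0,0.0],"slide":[2.4,0.6,0.0],"jaw":0},{"dr":[0,0,0.0],"slide":[3.5,0.9,0.0],"jaw":0},{"dr":[0,0,0.0],"slide":[4.7,1.1,0.0],"jaw":0},{"dr":[0,0,0.0],"slide":[5.9,1.4,0.0],"jaw":0},{"dr":[0,0,0.0],"slide":[7.0,1.7,0.0],"jaw":0},{"dr":[0,0,0.0],"slide":[8.2,1.9,0.0],"jaw":0},{"dr":[0,0,0.0],"slide":[9.4,2.2,0.0],"jaw":0}]
```

>>> step_arm([
  {"dr": [0,0,0],"slide": [1.2,0.3,0],"jaw": 0},
  {"dr": [0,0,0],"slide": [2.4,0.6,0],"jaw": 0},
  {"dr": [0,0,0],"slide": [3.5,0.9,0],"jaw": 0},
  {"dr": [0,0,0],"slide": [4.7,1.1,0],"jaw": 0},
  {"dr": [0,0,0],"slide": [5.9,1.4,0],"jaw": 0},
  {"dr": [0,0,0],"slide": [7.0,1.7,0],"jaw": 0},
  {"dr": [0,0,0],"slide": [8.2,1.9,0],"jaw": 0},
  {"dr": [0,0,0],"slide": [9.4,2.2,0],"jaw": 0},
])

```text
clock: 5.2
position: [561.4, 2.2, 53.0]
ee_rot: [0.972, -0.233, -0.0, 0.0]
contact_force: [0.7, -0.3, -0.0]
gripper_width: -0.2
grasp_force: 0.0
```

Run:
```python
from h import *
s=arm.read_state(); print(s["position"],s["contact_force"],load())
im=optics.get_image("top"); cv2.imwrite("pics/top1.png",im); crop(im,300,170,130,100,6,"top1c.png")
```

```text
[561.36513068   2.19452727  53.03166831] [ 0.71317975 -0.32174142 -0.0183596 ] {'p': [561.276249915272, 2.2352104141278657, 53.0], 'yaw': -26.989999999999995}
```

View pics/top1c.png

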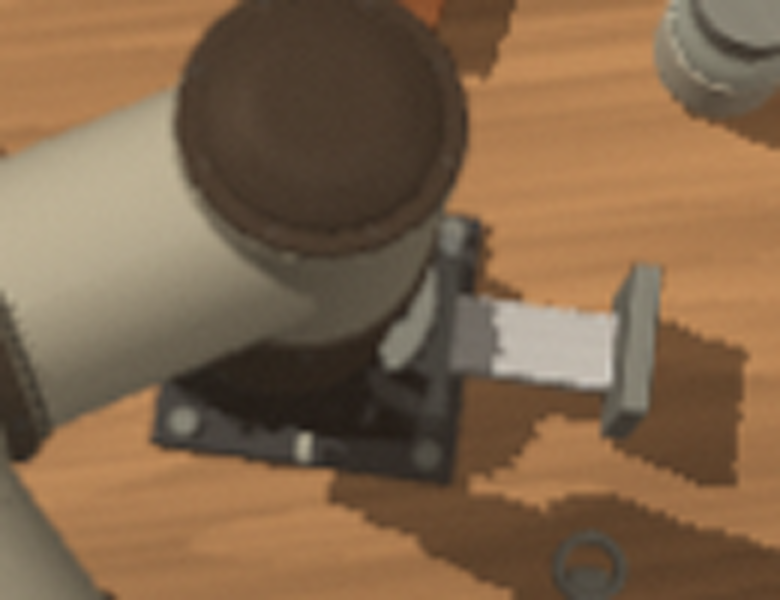

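The top view is blocked by the arm, and there is no contact yet at r=58.4. I'll do a first stroke with 1.2 mm engagement and use the wrist camera, which sits above the wheel, to measure the groove.

Run:
```python
from h import *
s=arm.read_state(); im=optics.get_image("wrist"); cv2.imwrite("pics/w2.png",im)
print(w2p("wrist",[606,-35.3,70],s))
plan([pol(140,56.8,53)]+[pol(140+10*k,56.8,53) for k in range(1,8)])
```

```text
[353.82178904 185.00686345]
[{"dr":[0,0,0.0],"slide":[1.5,0.4,0.0],"jaw":0},{"dr":[0,0,-1.25],"slide":[0.2,10.2,0.0],"jaw":0},{"dr":[0,0,-2.5],"slide":[0.5,20.1,0.0],"jaw":0},{"dr":[0,0,-3.75],"slide":[2.6,29.7,0.0],"jaw":0},{"dr":[0,0,-5.0],"slide":[6.3,38.9,0.0],"jaw":0},{"dr":[0,0,-6.25],"slide":[11.5,47.3,0.0],"jaw":0},{"dr":[0,0,-7.5],"slide":[18.1,54.7,0.0],"jaw":0},{"dr":[0,0,-8.75],"slide":[25.9,60.8,0.0],"jaw":0}]
```

View pics/w2.png

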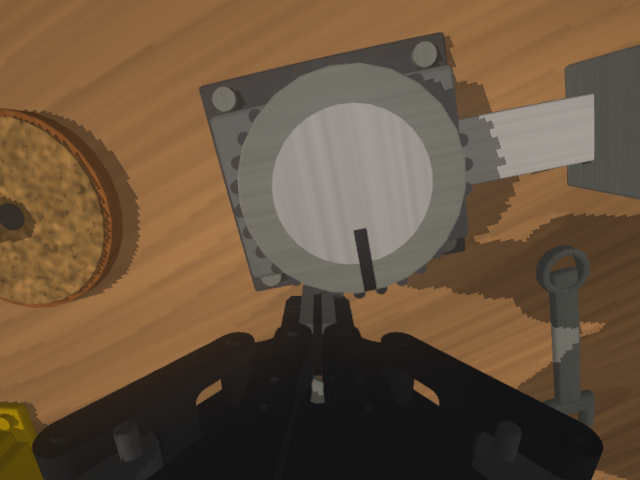

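```bash
cat >> h.py <<'E'
def groove(zt=70,name=None):
    s=arm.read_state(); im=optics.get_image("wrist"); g=cv2.cvtColor(im,cv2.COLOR_BGR2GRAY).astype(np.float32)
    if name: cv2.imwrite("pics/"+name,im)
    ph=np.arange(0,360,1.); v=np.zeros(360)
    for r in (22,24,26,28,30):
        uv=np.array([w2p("wrist",[C0[0]+r*np.cos(np.radians(p)),C0[1]+r*np.sin(np.radians(p)),zt],s) for p in ph],np.float32)
        v+=cv2.remap(g,uv[:,:1],uv[:,1:],cv2.INTER_LINEAR)[:,0]/5
    m=np.clip(np.median(v)-40-v,0,None); a=np.degrees(np.angle((m*np.exp(1j*np.radians(ph))).sum()))
    print("clock %.2f pos %s F %s  groove %.1f -> wheel %.1f (mod 360) width %d dark %.0f/%.0f"%(s["clock"],s["position"].round(1),s["contact_force"].round(1),a%360,(a-165+30)%360-30,(m>0).sum(),v.min(),np.median(v)))
E
python3 -c "
from h import *
groove()"
```

```text
clock 5.30 pos [561.4   2.2  53. ] F [-0.2 -1.   0. ]  groove 163.1 -> wheel -1.9 (mod 360) width 11 dark 47/143
```

>>> step_arm([
  {"dr": [0,0,0],"slide": [1.5,0.4,0],"jaw": 0},
  {"dr": [0,0,-1.25],"slide": [0.2,10.2,0],"jaw": 0},
  {"dr": [0,0,-2.5],"slide": [0.5,20.1,0],"jaw": 0},
  {"dr": [0,0,-3.75],"slide": [2.6,29.7,0],"jaw": 0},
  {"dr": [0,0,-5.0],"slide": [6.3,38.9,0],"jaw": 0},
  {"dr": [0,0,-6.25],"slide": [11.5,47.3,0],"jaw": 0},
  {"dr": [0,0,-7.5],"slide": [18.1,54.7,0],"jaw": 0},
  {"dr": [0,0,-8.75],"slide": [25.9,60.8,0],"jaw": 0},
])

```text
clock: 6.35
position: [555.6, -64.0, 52.8]
ee_rot: [0.929, 0.369, -0.001, -0.0]
contact_force: [-1.6, 0.8, 0.3]
gripper_width: 0.1
grasp_force: 0.7
```

Run:
```python
from h import *
groove()
# return: retreat, back, then again
plan([pol(210,64,53)]+[pol(210-10*k,64,53) for k in range(1,8)])
plan([pol(140,56.8,53)]+[pol(140+10*k,56.8,53) for k in range(1,8)])
```

```text
clock 6.35 pos [555.6 -64.   52.8] F [-1.6  0.8  0.3]  groove 231.0 -> wheel 66.0 (mod 360) width 11 dark 44/136
[{"dr":[0,0,0.0],"slide":[-7.0,-1.6,0.0],"jaw":0},{"dr":[0,0,1.25],"slide":[-3.5,-12.2,0.0],"jaw":0},{"dr":[0,0,2.5],"slide":[1.7,-22.0,0.0],"jaw":0},{"dr":[0,0,3.75],"slide":[8.6,-30.8,0.0],"jaw":0},{"dr":[0,0,5.0],"slide":[16.9,-38.3,0.0],"jaw":0},{"dr":[0,0,6.25],"slide":[26.3,-44.2,0.0],"jaw":0},{"dr":[0,0,7.5],"slide":[36.7,-48.4,0.0],"jaw":0},{"dr":[0,0,8.75],"slide":[47.6,-50.7,0.0],"jaw":0}]
[{"dr":[0,0,0.0],"slide":[7.0,1.6,0.0],"jaw":0},{"dr":[0,0,-1.25],"slide":[5.6,11.4,0.0],"jaw":0},{"dr":[0,0,-2.5],"slide":[6.0,21.3,0.0],"jaw":0},{"dr":[0,0,-3.75],"slide":[8.0,31.0,0.0],"jaw":0},{"dr":[0,0,-5.0],"slide":[11.7,40.2,0.0],"jaw":0},{"dr":[0,0,-6.25],"slide":[17.0,48.6,0.0],"jaw":0},{"dr":[0,0,-7.5],"slide":[23.6,56.0,0.0],"jaw":0},{"dr":[0,0,-8.75],"slide":[31.4,62.1,0.0],"jaw":0}]
```

The first stroke turned the wheel by about 68° at low force. I'll repeat the same cycle.

>>> step_arm([
  {"dr": [0,0,0],"slide": [-7.0,-1.6,0],"jaw": 0},
  {"dr": [0,0,1.25],"slide": [-3.5,-12.2,0],"jaw": 0},
  {"dr": [0,0,2.5],"slide": [1.7,-22.0,0],"jaw": 0},
  {"dr": [0,0,3.75],"slide": [8.6,-30.8,0],"jaw": 0},
  {"dr": [0,0,5.0],"slide": [16.9,-38.3,0],"jaw": 0},
  {"dr": [0,0,6.25],"slide": [26.3,-44.2,0],"jaw": 0},
  {"dr": [0,0,7.5],"slide": [36.7,-48.4,0],"jaw": 0},
  {"dr": [0,0,8.75],"slide": [47.6,-50.7,0],"jaw": 0},
])

```text
clock: 7.4
position: [556.9, 6.5, 53.2]
ee_rot: [0.971, -0.237, 0.0, -0.0]
contact_force: [0.7, -0.7, 0.4]
gripper_width: -0.0
grasp_force: 0.0
```

>>> step_arm([
  {"dr": [0,0,0],"slide": [7.0,1.6,0],"jaw": 0},
  {"dr": [0,0,-1.25],"slide": [5.6,11.4,0],"jaw": 0},
  {"dr": [0,0,-2.5],"slide": [6.0,21.3,0],"jaw": 0},
  {"dr": [0,0,-3.75],"slide": [8.0,31.0,0],"jaw": 0},
  {"dr": [0,0,-5.0],"slide": [11.7,40.2,0],"jaw": 0},
  {"dr": [0,0,-6.25],"slide": [17.0,48.6,0],"jaw": 0},
  {"dr": [0,0,-7.5],"slide": [23.6,56.0,0],"jaw": 0},
  {"dr": [0,0,-8.75],"slide": [31.4,62.1,0],"jaw": 0},
])

```text
clock: 8.4
position: [556.4, -64.6, 53.0]
ee_rot: [0.929, 0.37, -0.0, -0.0]
contact_force: [0.2, 0.9, 0.3]
gripper_width: 0.0
grasp_force: 0.0
```

```bash
python3 -c "
from h import *
groove(71); print(load())"
```

```text
clock 8.40 pos [556.4 -64.6  53. ] F [0.2 0.9 0.3]  groove 284.3 -> wheel 119.3 (mod 360) width 12 dark 43/135
{'p': [556.7821256587021, -63.74117781015829, 53.0], 'yaw': 43.010000000000005}
```

Run:
```python
from h import *
plan([pol(210,64,53)]+[pol(210-10*k,64,53) for k in range(1,8)])
plan([pol(140,56.1,53)]+[pol(140+10*k,56.1,53) for k in range(1,8)])
plan([pol(210,64,53)]+[pol(210-10*k,64,53) for k in range(1,8)])
```

```text
[{"dr":[0,0,0.0],"slide":[-7.0,-1.6,0.0],"jaw":0},{"dr":[0,0,1.25],"slide":[-3.5,-12.2,0.0],"jaw":0},{"dr":[0,0,2.5],"slide":[1.7,-22.1,0.0],"jaw":0},{"dr":[0,0,3.75],"slide":[8.6,-30.9,0.0],"jaw":0},{"dr":[0,0,5.0],"slide":[16.9,-38.3,0.0],"jaw":0},{"dr":[0,0,6.25],"slide":[26.3,-44.3,0.0],"jaw":0},{"dr":[0,0,7.5],"slide":[36.7,-48.4,0.0],"jaw":0},{"dr":[0,0,8.75],"slide":[47.6,-50.7,0.0],"jaw":0}]
[{"dr":[0,0,0.0],"slide":[7.7,1.8,0.0],"jaw":0},{"dr":[0,0,-1.25],"slide":[6.3,11.4,0.0],"jaw":0},{"dr":[0,0,-2.5],"slide":[6.6,21.2,0.0],"jaw":0},{"dr":[0,0,-3.75],"slide":[8.7,30.8,0.0],"jaw":0},{"dr":[0,0,-5.0],"slide":[12.3,39.8,0.0],"jaw":0},{"dr":[0,0,-6.25],"slide":[17.5,48.1,0.0],"jaw":0},{"dr":[0,0,-7.5],"slide":[24.0,55.4,0.0],"jaw":0},{"dr":[0,0,-8.75],"slide":[31.7,61.4,0.0],"jaw":0}]
[{"dr":[0,0,0.0],"slide":[-7.7,-1.7,0.0],"jaw":0},{"dr":[0,0,1.25],"slide":[-4.3,-12.3,0.0],"jaw":0},{"dr":[0,0,2.5],"slide":[1.0,-22.2,0.0],"jaw":0},{"dr":[0,0,3.75],"slide":[7.8,-31.0,0.0],"jaw":0},{"dr":[0,0,5.0],"slide":[16.1,-38.4,0.0],"jaw":0},{"dr":[0,0,6.25],"slide":[25.6,-44.3,0.0],"jaw":0},{"dr":[0,0,7.5],"slide":[35.9,-48.5,0.0],"jaw":0},{"dr":[0,0,8.75],"slide":[46.9,-50.8,0.0],"jaw":0}]
```

>>> step_arm([
  {"dr": [0,0,0],"slide": [-7.0,-1.6,0],"jaw": 0},
  {"dr": [0,0,1.25],"slide": [-3.5,-12.2,0],"jaw": 0},
  {"dr": [0,0,2.5],"slide": [1.7,-22.1,0],"jaw": 0},
  {"dr": [0,0,3.75],"slide": [8.6,-30.9,0],"jaw": 0},
  {"dr": [0,0,5.0],"slide": [16.9,-38.3,0],"jaw": 0},
  {"dr": [0,0,6.25],"slide": [26.3,-44.3,0],"jaw": 0},
  {"dr": [0,0,7.5],"slide": [36.7,-48.4,0],"jaw": 0},
  {"dr": [0,0,8.75],"slide": [47.6,-50.7,0],"jaw": 0},
])

```text
clock: 9.45
position: [556.4, 6.1, 53.1]
ee_rot: [0.972, -0.237, -0.0, -0.0]
contact_force: [-0.4, -0.1, 0.5]
gripper_width: 0.0
grasp_force: 0.0
```

>>> step_arm([
  {"dr": [0,0,0],"slide": [7.7,1.8,0],"jaw": 0},
  {"dr": [0,0,-1.25],"slide": [6.3,11.4,0],"jaw": 0},
  {"dr": [0,0,-2.5],"slide": [6.6,21.2,0],"jaw": 0},
  {"dr": [0,0,-3.75],"slide": [8.7,30.8,0],"jaw": 0},
  {"dr": [0,0,-5.0],"slide": [12.3,39.8,0],"jaw": 0},
  {"dr": [0,0,-6.25],"slide": [17.5,48.1,0],"jaw": 0},
  {"dr": [0,0,-7.5],"slide": [24.0,55.4,0],"jaw": 0},
  {"dr": [0,0,-8.75],"slide": [31.7,61.4,0],"jaw": 0},
])

```text
clock: 10.45
position: [556.1, -64.2, 52.8]
ee_rot: [0.929, 0.37, -0.001, -0.001]
contact_force: [-1.7, 0.6, 0.9]
gripper_width: -0.2
grasp_force: 0.7
```

```bash
python3 -c "
from h import *
groove(72)"
```

```text
clock 10.45 pos [556.1 -64.2  52.8] F [-1.7  0.6  0.9]  groove 357.0 -> wheel 192.0 (mod 360) width 11 dark 46/135
```

>>> step_arm([
  {"dr": [0,0,0],"slide": [-7.7,-1.7,0],"jaw": 0},
  {"dr": [0,0,1.25],"slide": [-4.3,-12.3,0],"jaw": 0},
  {"dr": [0,0,2.5],"slide": [1.0,-22.2,0],"jaw": 0},
  {"dr": [0,0,3.75],"slide": [7.8,-31.0,0],"jaw": 0},
  {"dr": [0,0,5.0],"slide": [16.1,-38.4,0],"jaw": 0},
  {"dr": [0,0,6.25],"slide": [25.6,-44.3,0],"jaw": 0},
  {"dr": [0,0,7.5],"slide": [35.9,-48.5,0],"jaw": 0},
  {"dr": [0,0,8.75],"slide": [46.9,-50.8,0],"jaw": 0},
])

```text
clock: 11.5
position: [556.6, 6.1, 53.1]
ee_rot: [0.972, -0.237, 0.0, -0.0]
contact_force: [0.5, 0.7, 0.0]
gripper_width: 0.2
grasp_force: 0.0
```

>>> step_arm([
  {"dr": [0,0,0],"slide": [7.7,1.8,0],"jaw": 0},
  {"dr": [0,0,-1.25],"slide": [6.3,11.4,0],"jaw": 0},
  {"dr": [0,0,-2.5],"slide": [6.6,21.2,0],"jaw": 0},
  {"dr": [0,0,-3.75],"slide": [8.7,30.8,0],"jaw": 0},
  {"dr": [0,0,-5.0],"slide": [12.3,39.8,0],"jaw": 0},
  {"dr": [0,0,-6.25],"slide": [17.5,48.1,0],"jaw": 0},
  {"dr": [0,0,-7.5],"slide": [24.0,55.4,0],"jaw": 0},
  {"dr": [0,0,-8.75],"slide": [31.7,61.4,0],"jaw": 0},
])

```text
clock: 12.5
position: [556.4, -64.1, 52.9]
ee_rot: [0.929, 0.37, -0.001, -0.0]
contact_force: [-2.5, 0.8, -0.1]
gripper_width: 0.3
grasp_force: 0.8
```

```bash
python3 -c "
from h import *
groove(73)"
```

```text
clock 12.50 pos [556.4 -64.1  52.9] F [-2.5  0.8 -0.1]  groove 69.7 -> wheel 264.7 (mod 360) width 11 dark 48/135
```

>>> step_arm([
  {"dr": [0,0,0],"slide": [-7.7,-1.7,0],"jaw": 0},
  {"dr": [0,0,1.25],"slide": [-4.3,-12.3,0],"jaw": 0},
  {"dr": [0,0,2.5],"slide": [1.0,-22.2,0],"jaw": 0},
  {"dr": [0,0,3.75],"slide": [7.8,-31.0,0],"jaw": 0},
  {"dr": [0,0,5.0],"slide": [16.1,-38.4,0],"jaw": 0},
  {"dr": [0,0,6.25],"slide": [25.6,-44.3,0],"jaw": 0},
  {"dr": [0,0,7.5],"slide": [35.9,-48.5,0],"jaw": 0},
  {"dr": [0,0,8.75],"slide": [46.9,-50.8,0],"jaw": 0},
])

```text
clock: 13.55
position: [556.6, 6.0, 53.1]
ee_rot: [0.972, -0.237, 0.0, -0.0]
contact_force: [0.6, -0.4, 0.9]
gripper_width: -0.1
grasp_force: 0.0
```

>>> step_arm([
  {"dr": [0,0,0],"slide": [7.7,1.8,0],"jaw": 0},
  {"dr": [0,0,-1.25],"slide": [6.3,11.4,0],"jaw": 0},
  {"dr": [0,0,-2.5],"slide": [6.6,21.2,0],"jaw": 0},
  {"dr": [0,0,-3.75],"slide": [8.7,30.8,0],"jaw": 0},
  {"dr": [0,0,-5.0],"slide": [12.3,39.8,0],"jaw": 0},
  {"dr": [0,0,-6.25],"slide": [17.5,48.1,0],"jaw": 0},
  {"dr": [0,0,-7.5],"slide": [24.0,55.4,0],"jaw": 0},
  {"dr": [0,0,-8.75],"slide": [31.7,61.4,0],"jaw": 0},
])

```text
clock: 14.55
position: [556.4, -64.2, 52.9]
ee_rot: [0.929, 0.37, -0.001, -0.0]
contact_force: [-1.6, 0.3, 1.0]
gripper_width: 0.3
grasp_force: 0.8
```

```bash
python3 -c "
from h import *
groove(74)"
```

```text
clock 14.55 pos [556.4 -64.2  52.9] F [-1.6  0.3  1. ]  groove 138.7 -> wheel -26.3 (mod 360) width 12 dark 47/134
```

333.7° so far, at about 72° per cycle.

>>> step_arm([
  {"dr": [0,0,0],"slide": [-7.7,-1.7,0],"jaw": 0},
  {"dr": [0,0,1.25],"slide": [-4.3,-12.3,0],"jaw": 0},
  {"dr": [0,0,2.5],"slide": [1.0,-22.2,0],"jaw": 0},
  {"dr": [0,0,3.75],"slide": [7.8,-31.0,0],"jaw": 0},
  {"dr": [0,0,5.0],"slide": [16.1,-38.4,0],"jaw": 0},
  {"dr": [0,0,6.25],"slide": [25.6,-44.3,0],"jaw": 0},
  {"dr": [0,0,7.5],"slide": [35.9,-48.5,0],"jaw": 0},
  {"dr": [0,0,8.75],"slide": [46.9,-50.8,0],"jaw": 0},
])

```text
clock: 15.6
position: [556.6, 6.1, 53.1]
ee_rot: [0.972, -0.237, 0.0, -0.0]
contact_force: [-0.2, -0.5, -0.5]
gripper_width: 0.3
grasp_force: 0.0
```

>>> step_arm([
  {"dr": [0,0,0],"slide": [7.7,1.8,0],"jaw": 0},
  {"dr": [0,0,-1.25],"slide": [6.3,11.4,0],"jaw": 0},
  {"dr": [0,0,-2.5],"slide": [6.6,21.2,0],"jaw": 0},
  {"dr": [0,0,-3.75],"slide": [8.7,30.8,0],"jaw": 0},
  {"dr": [0,0,-5.0],"slide": [12.3,39.8,0],"jaw": 0},
  {"dr": [0,0,-6.25],"slide": [17.5,48.1,0],"jaw": 0},
  {"dr": [0,0,-7.5],"slide": [24.0,55.4,0],"jaw": 0},
  {"dr": [0,0,-8.75],"slide": [31.7,61.4,0],"jaw": 0},
])

```text
clock: 16.6
position: [556.4, -64.1, 52.9]
ee_rot: [0.929, 0.37, -0.001, -0.0]
contact_force: [-1.3, 1.0, -0.1]
gripper_width: -0.3
grasp_force: 0.8
```

```bash
python3 -c "
from h import *
groove(74.5)"
```

```text
clock 16.60 pos [556.4 -64.1  52.9] F [-1.3  1.  -0.1]  groove 209.2 -> wheel 44.2 (mod 360) width 11 dark 45/135
```

>>> step_arm([
  {"dr": [0,0,0],"slide": [-7.7,-1.7,0],"jaw": 0},
  {"dr": [0,0,1.25],"slide": [-4.3,-12.3,0],"jaw": 0},
  {"dr": [0,0,2.5],"slide": [1.0,-22.2,0],"jaw": 0},
  {"dr": [0,0,3.75],"slide": [7.8,-31.0,0],"jaw": 0},
  {"dr": [0,0,5.0],"slide": [16.1,-38.4,0],"jaw": 0},
  {"dr": [0,0,6.25],"slide": [25.6,-44.3,0],"jaw": 0},
  {"dr": [0,0,7.5],"slide": [35.9,-48.5,0],"jaw": 0},
  {"dr": [0,0,8.75],"slide": [46.9,-50.8,0],"jaw": 0},
])

```text
clock: 17.65
position: [556.6, 6.1, 53.1]
ee_rot: [0.972, -0.237, -0.0, -0.0]
contact_force: [0.3, -0.2, -0.9]
gripper_width: 0.1
grasp_force: 0.0
```

>>> step_arm([
  {"dr": [0,0,0],"slide": [7.7,1.8,0],"jaw": 0},
  {"dr": [0,0,-1.25],"slide": [6.3,11.4,0],"jaw": 0},
  {"dr": [0,0,-2.5],"slide": [6.6,21.2,0],"jaw": 0},
  {"dr": [0,0,-3.75],"slide": [8.7,30.8,0],"jaw": 0},
  {"dr": [0,0,-5.0],"slide": [12.3,39.8,0],"jaw": 0},
  {"dr": [0,0,-6.25],"slide": [17.5,48.1,0],"jaw": 0},
  {"dr": [0,0,-7.5],"slide": [24.0,55.4,0],"jaw": 0},
  {"dr": [0,0,-8.75],"slide": [31.7,61.4,0],"jaw": 0},
])

```text
clock: 18.65
position: [556.4, -64.1, 52.9]
ee_rot: [0.929, 0.37, -0.001, -0.0]
contact_force: [-1.8, 1.2, -0.2]
gripper_width: 0.1
grasp_force: 0.8
```

```bash
python3 -c "
from h import *
groove(75.5)"
```

```text
clock 18.65 pos [556.4 -64.1  52.9] F [-1.8  1.2 -0.2]  groove 283.0 -> wheel 118.0 (mod 360) width 11 dark 42/134
```

Now 478°. Three more full cycles should bring it to about 694°.

>>> step_arm([
  {"dr": [0,0,0],"slide": [-7.7,-1.7,0],"jaw": 0},
  {"dr": [0,0,1.25],"slide": [-4.3,-12.3,0],"jaw": 0},
  {"dr": [0,0,2.5],"slide": [1.0,-22.2,0],"jaw": 0},
  {"dr": [0,0,3.75],"slide": [7.8,-31.0,0],"jaw": 0},
  {"dr": [0,0,5.0],"slide": [16.1,-38.4,0],"jaw": 0},
  {"dr": [0,0,6.25],"slide": [25.6,-44.3,0],"jaw": 0},
  {"dr": [0,0,7.5],"slide": [35.9,-48.5,0],"jaw": 0},
  {"dr": [0,0,8.75],"slide": [46.9,-50.8,0],"jaw": 0},
])

```text
clock: 19.7
position: [556.7, 6.1, 53.1]
ee_rot: [0.972, -0.237, 0.0, -0.0]
contact_force: [0.5, -0.3, -0.7]
gripper_width: 0.2
grasp_force: 0.0
```

>>> step_arm([
  {"dr": [0,0,0],"slide": [7.7,1.8,0],"jaw": 0},
  {"dr": [0,0,-1.25],"slide": [6.3,11.4,0],"jaw": 0},
  {"dr": [0,0,-2.5],"slide": [6.6,21.2,0],"jaw": 0},
  {"dr": [0,0,-3.75],"slide": [8.7,30.8,0],"jaw": 0},
  {"dr": [0,0,-5.0],"slide": [12.3,39.8,0],"jaw": 0},
  {"dr": [0,0,-6.25],"slide": [17.5,48.1,0],"jaw": 0},
  {"dr": [0,0,-7.5],"slide": [24.0,55.4,0],"jaw": 0},
  {"dr": [0,0,-8.75],"slide": [31.7,61.4,0],"jaw": 0},
])

```text
clock: 20.7
position: [556.5, -64.0, 52.9]
ee_rot: [0.929, 0.37, -0.001, -0.0]
contact_force: [-1.0, 1.3, -0.2]
gripper_width: 0.2
grasp_force: 0.8
```

```bash
python3 -c "
from h import *
groove(76)"
```

```text
clock 20.70 pos [556.5 -64.   52.9] F [-1.   1.3 -0.2]  groove 357.9 -> wheel 192.9 (mod 360) width 11 dark 45/135
```

>>> step_arm([
  {"dr": [0,0,0],"slide": [-7.7,-1.7,0],"jaw": 0},
  {"dr": [0,0,1.25],"slide": [-4.3,-12.3,0],"jaw": 0},
  {"dr": [0,0,2.5],"slide": [1.0,-22.2,0],"jaw": 0},
  {"dr": [0,0,3.75],"slide": [7.8,-31.0,0],"jaw": 0},
  {"dr": [0,0,5.0],"slide": [16.1,-38.4,0],"jaw": 0},
  {"dr": [0,0,6.25],"slide": [25.6,-44.3,0],"jaw": 0},
  {"dr": [0,0,7.5],"slide": [35.9,-48.5,0],"jaw": 0},
  {"dr": [0,0,8.75],"slide": [46.9,-50.8,0],"jaw": 0},
])

```text
clock: 21.75
position: [556.7, 6.2, 53.1]
ee_rot: [0.972, -0.237, -0.0, 0.0]
contact_force: [0.1, -0.7, -0.1]
gripper_width: 0.3
grasp_force: 0.0
```

>>> step_arm([
  {"dr": [0,0,0],"slide": [7.7,1.8,0],"jaw": 0},
  {"dr": [0,0,-1.25],"slide": [6.3,11.4,0],"jaw": 0},
  {"dr": [0,0,-2.5],"slide": [6.6,21.2,0],"jaw": 0},
  {"dr": [0,0,-3.75],"slide": [8.7,30.8,0],"jaw": 0},
  {"dr": [0,0,-5.0],"slide": [12.3,39.8,0],"jaw": 0},
  {"dr": [0,0,-6.25],"slide": [17.5,48.1,0],"jaw": 0},
  {"dr": [0,0,-7.5],"slide": [24.0,55.4,0],"jaw": 0},
  {"dr": [0,0,-8.75],"slide": [31.7,61.4,0],"jaw": 0},
])

```text
clock: 22.75
position: [556.5, -64.0, 53.0]
ee_rot: [0.929, 0.37, -0.001, -0.0]
contact_force: [-1.2, 1.3, 0.6]
gripper_width: 0.2
grasp_force: 0.8
```

```bash
python3 -c "
from h import *
groove(77)"
```

```text
clock 22.75 pos [556.5 -64.   53. ] F [-1.2  1.3  0.6]  groove 69.9 -> wheel 264.9 (mod 360) width 11 dark 47/135
```

>>> step_arm([
  {"dr": [0,0,0],"slide": [-7.7,-1.7,0],"jaw": 0},
  {"dr": [0,0,1.25],"slide": [-4.3,-12.3,0],"jaw": 0},
  {"dr": [0,0,2.5],"slide": [1.0,-22.2,0],"jaw": 0},
  {"dr": [0,0,3.75],"slide": [7.8,-31.0,0],"jaw": 0},
  {"dr": [0,0,5.0],"slide": [16.1,-38.4,0],"jaw": 0},
  {"dr": [0,0,6.25],"slide": [25.6,-44.3,0],"jaw": 0},
  {"dr": [0,0,7.5],"slide": [35.9,-48.5,0],"jaw": 0},
  {"dr": [0,0,8.75],"slide": [46.9,-50.8,0],"jaw": 0},
])

```text
clock: 23.8
position: [556.7, 6.2, 53.1]
ee_rot: [0.972, -0.237, -0.0, 0.0]
contact_force: [0.0, -0.6, -0.2]
gripper_width: -0.4
grasp_force: 0.0
```

>>> step_arm([
  {"dr": [0,0,0],"slide": [7.7,1.8,0],"jaw": 0},
  {"dr": [0,0,-1.25],"slide": [6.3,11.4,0],"jaw": 0},
  {"dr": [0,0,-2.5],"slide": [6.6,21.2,0],"jaw": 0},
  {"dr": [0,0,-3.75],"slide": [8.7,30.8,0],"jaw": 0},
  {"dr": [0,0,-5.0],"slide": [12.3,39.8,0],"jaw": 0},
  {"dr": [0,0,-6.25],"slide": [17.5,48.1,0],"jaw": 0},
  {"dr": [0,0,-7.5],"slide": [24.0,55.4,0],"jaw": 0},
  {"dr": [0,0,-8.75],"slide": [31.7,61.4,0],"jaw": 0},
])

```text
clock: 24.8
position: [556.5, -63.9, 52.9]
ee_rot: [0.929, 0.37, -0.001, -0.0]
contact_force: [-2.0, 0.4, 0.7]
gripper_width: 0.1
grasp_force: 0.8
```

```bash
python3 -c "
from h import *
groove(78); print(load())"
```

```text
clock 24.80 pos [556.5 -63.9  52.9] F [-2.   0.4  0.7]  groove 139.1 -> wheel -25.9 (mod 360) width 11 dark 47/133
{'p': [557.0299627036039, 5.84081281870273, 53.0], 'yaw': -26.989999999999995}
```

694° so far. I'll finish with 26° more straight on, then retreat and lift clear.

Run:
```python
from h import *
p=pol(210,56.1,53); json.dump(dict(p=list(p[:3]),yaw=43.01),open("cmd.json","w"))
e=pol(236,72,53)
plan([pol(219,56.1,53),pol(228,56.1,53),pol(236,56.1,53),pol(236,64,53),e,(*e[:2],85,e[3]),(*e[:2],117,e[3]),(*e[:2],150,e[3])])
```

```text
[{"dr":[0,0,-1.12],"slide":[-1.3,8.7,0.0],"jaw":0},{"dr":[0,0,-2.25],"slide":[-1.2,17.5,0.0],"jaw":0},{"dr":[0,0,-3.25],"slide":[0.0,25.2,0.0],"jaw":0},{"dr":[0,0,-3.25],"slide":[-7.7,27.0,0.0],"jaw":0},{"dr":[0,0,-3.25],"slide":[-15.5,28.8,0.0],"jaw":0},{"dr":[0,0,-3.25],"slide":[-15.5,28.8,-32.0],"jaw":0},{"dr":[0,0,-3.25],"slide":[-15.5,28.8,-64.0],"jaw":0},{"dr":[0,0,-3.25],"slide":[-15.5,28.8,-97.0],"jaw":0}]
```

>>> step_arm([
  {"dr": [0,0,-1.12],"slide": [-1.3,8.7,0],"jaw": 0},
  {"dr": [0,0,-2.25],"slide": [-1.2,17.5,0],"jaw": 0},
  {"dr": [0,0,-3.25],"slide": [0,25.2,0],"jaw": 0},
  {"dr": [0,0,-3.25],"slide": [-7.7,27.0,0],"jaw": 0},
  {"dr": [0,0,-3.25],"slide": [-15.5,28.8,0],"jaw": 0},
  {"dr": [0,0,-3.25],"slide": [-15.5,28.8,-32.0],"jaw": 0},
  {"dr": [0,0,-3.25],"slide": [-15.5,28.8,-64.0],"jaw": 0},
  {"dr": [0,0,-3.25],"slide": [-15.5,28.8,-97.0],"jaw": 0},
])

```text
clock: 25.85
position: [565.2, -95.0, 150.9]
ee_rot: [0.825, 0.566, -0.0, -0.0]
contact_force: [0.4, -0.4, 0.3]
gripper_width: -0.1
grasp_force: 0.0
```

Run:
```python
from h import *
groove(78,"w3.png"); c=load(); print(c)
ey=np.array([np.cos(np.radians(75)),np.sin(np.radians(75))])
s=np.array(c["p"]+[c["yaw"]]); g=np.array([*(C0-168*ey),150,-105.])
n=17
plan([tuple(s+(g-s)*min(1,k/n)) for k in range(1,9)])
plan([tuple(s+(g-s)*min(1,k/n)) for k in range(9,17)])
d=lambda D,z:(*(C0-D*ey),z,-105.)
plan([tuple(g)]*2+[d(168,150-30*k) for k in (1,2,3)]+[d(168,32)]*2+[d(160,32)])
```

```text
clock 25.85 pos [565.2 -95.  150.9] F [ 0.4 -0.4  0.3]  groove 163.2 -> wheel -1.8 (mod 360) width 11 dark 51/147
{'p': [565.7270662836484, -94.98251111029899, 150.0], 'yaw': 69.00999999999999}
[{"dr":[0,0,1.28],"slide":[-5.7,2.0,0.0],"jaw":0},{"dr":[0,0,2.56],"slide":[-11.4,4.0,0.0],"jaw":0},{"dr":[0,0,3.84],"slide":[-17.1,6.0,0.0],"jaw":0},{"dr":[0,0,5.12],"slide":[-22.8,7.9,0.0],"jaw":0},{"dr":[0,0,6.4],"slide":[-28.5,9.9,0.0],"jaw":0},{"dr":[0,0,7.68],"slide":[-34.2,11.9,0.0],"jaw":0},{"dr":[0,0,8.96],"slide":[-39.9,13.9,0.0],"jaw":0},{"dr":[0,0,10.24],"slide":[-45.6,15.9,0.0],"jaw":0}]
[{"dr":[0,0,1.28],"slide":[1.1,5.9,0.0],"jaw":0},{"dr":[0,0,2.55],"slide":[2.3,11.9,0.0],"jaw":0},{"dr":[0,0,3.83],"slide":[3.5,17.8,0.0],"jaw":0},{"dr":[0,0,5.11],"slide":[4.6,23.7,0.0],"jaw":0},{"dr":[0,0,6.39],"slide":[5.8,29.6,0.0],"jaw":0},{"dr":[0,0,7.67],"slide":[7.0,35.6,0.0],"jaw":0},{"dr":[0,0,8.95],"slide":[8.1,41.5,0.0],"jaw":0},{"dr":[0,0,10.23],"slide":[9.3,47.4,0.0],"jaw":0}]
[{"dr":[0,0,1.28],"slide":[6.0,-0.3,0.0],"jaw":0},{"dr":[0,0,1.28],"slide":[6.0,-0.3,0.0],"jaw":0},{"dr":[0,0,1.28],"slide":[6.0,-0.3,30.0],"jaw":0},{"dr":[0,0,1.28],"slide":[6.0,-0.3,60.0],"jaw":0},{"dr":[0,0,1.28],"slide":[6.0,-0.3,90.0],"jaw":0},{"dr":[0,0,1.28],"slide":[6.0,-0.3,118.0],"jaw":0},{"dr":[0,0,1.28],"slide":[6.0,-0.3,118.0],"jaw":0},{"dr":[0,0,1.28],"slide":[-1.8,-1.7,118.0],"jaw":0}]
```

View pics/w3.png

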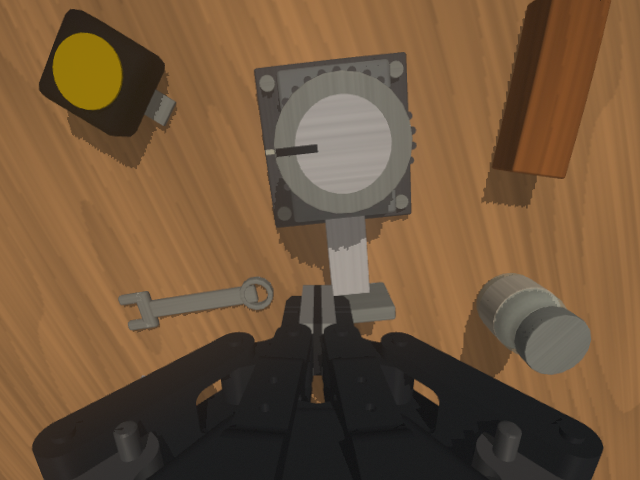

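The wheel reads the same as at the start (−1.8° against −1.9°) after two counted turns. Its groove at (300,150) points at the index line, and the bar is still out. Now I go round to the plate's outer face.

>>> step_arm([
  {"dr": [0,0,1.28],"slide": [-5.7,2.0,0],"jaw": 0},
  {"dr": [0,0,2.56],"slide": [-11.4,4.0,0],"jaw": 0},
  {"dr": [0,0,3.84],"slide": [-17.1,6.0,0],"jaw": 0},
  {"dr": [0,0,5.12],"slide": [-22.8,7.9,0],"jaw": 0},
  {"dr": [0,0,6.4],"slide": [-28.5,9.9,0],"jaw": 0},
  {"dr": [0,0,7.68],"slide": [-34.2,11.9,0],"jaw": 0},
  {"dr": [0,0,8.96],"slide": [-39.9,13.9,0],"jaw": 0},
  {"dr": [0,0,10.24],"slide": [-45.6,15.9,0],"jaw": 0},
])

```text
clock: 26.9
position: [563.8, -143.3, 149.9]
ee_rot: [0.993, -0.116, -0.0, -0.0]
contact_force: [0.2, -0.0, -0.1]
gripper_width: -0.2
grasp_force: 0.0
```

>>> step_arm([
  {"dr": [0,0,1.28],"slide": [1.1,5.9,0],"jaw": 0},
  {"dr": [0,0,2.55],"slide": [2.3,11.9,0],"jaw": 0},
  {"dr": [0,0,3.83],"slide": [3.5,17.8,0],"jaw": 0},
  {"dr": [0,0,5.11],"slide": [4.6,23.7,0],"jaw": 0},
  {"dr": [0,0,6.39],"slide": [5.8,29.6,0],"jaw": 0},
  {"dr": [0,0,7.67],"slide": [7.0,35.6,0],"jaw": 0},
  {"dr": [0,0,8.95],"slide": [8.1,41.5,0],"jaw": 0},
  {"dr": [0,0,10.23],"slide": [9.3,47.4,0],"jaw": 0},
])

```text
clock: 27.9
position: [562.3, -191.5, 149.9]
ee_rot: [-0.674, 0.738, 0.0, 0.0]
contact_force: [-0.4, 1.6, -0.6]
gripper_width: -0.1
grasp_force: 0.0
```

>>> step_arm([
  {"dr": [0,0,1.28],"slide": [6.0,-0.3,0],"jaw": 0},
  {"dr": [0,0,1.28],"slide": [6.0,-0.3,0],"jaw": 0},
  {"dr": [0,0,1.28],"slide": [6.0,-0.3,30.0],"jaw": 0},
  {"dr": [0,0,1.28],"slide": [6.0,-0.3,60.0],"jaw": 0},
  {"dr": [0,0,1.28],"slide": [6.0,-0.3,90.0],"jaw": 0},
  {"dr": [0,0,1.28],"slide": [6.0,-0.3,118.0],"jaw": 0},
  {"dr": [0,0,1.28],"slide": [6.0,-0.3,118.0],"jaw": 0},
  {"dr": [0,0,1.28],"slide": [-1.8,-1.7,118.0],"jaw": 0},
])

```text
clock: 28.9
position: [565.4, -189.7, 33.0]
ee_rot: [-0.609, 0.793, -0.001, 0.0]
contact_force: [-0.6, 0.7, -0.2]
gripper_width: -0.1
grasp_force: 0.0
```

Run:
```python
from h import *
s=arm.read_state(); print(s["position"],s["contact_force"],load())
ey=np.array([np.cos(np.radians(75)),np.sin(np.radians(75))])
d=lambda D,z=32:(*(C0-D*ey),z,-105.)
plan([d(160-7*k) for k in range(1,9)])
plan([d(104-3*k) for k in range(1,8)]+[d(81)])
```

```text
[ 565.44602121 -189.6995043    33.04588359] [-0.62851699  0.66744362 -0.23653733] {'p': [564.5558544983272, -189.8786868794189, 32.0], 'yaw': -104.99000000000001}
[{"dr":[0,0,0.0],"slide":[-7.0,0.0,0.0],"jaw":0},{"dr":[0,0,0.0],"slide":[-14.0,0.0,0.0],"jaw":0},{"dr":[0,0,0.0],"slide":[-21.0,0.0,0.0],"jaw":0},{"dr":[0,0,0.0],"slide":[-28.0,0.0,0.0],"jaw":0},{"dr":[0,0,0.0],"slide":[-35.0,0.0,0.0],"jaw":0},{"dr":[0,0,0.0],"slide":[-42.0,0.0,0.0],"jaw":0},{"dr":[0,0,0.0],"slide":[-49.0,0.0,0.0],"jaw":0},{"dr":[0,0,0.0],"slide":[-56.0,0.0,0.0],"jaw":0}]
[{"dr":[0,0,0.0],"slide":[-3.0,0.0,0.0],"jaw":0},{"dr":[0,0,0.0],"slide":[-6.0,0.0,0.0],"jaw":0},{"dr":[0,0,0.0],"slide":[-9.0,0.0,0.0],"jaw":0},{"dr":[0,0,0.0],"slide":[-12.0,0.0,0.0],"jaw":0},{"dr":[0,0,0.0],"slide":[-15.0,0.0,0.0],"jaw":0},{"dr":[0,0,0.0],"slide":[-18.0,0.0,0.0],"jaw":0},{"dr":[0,0,0.0],"slide":[-21.0,0.0,0.0],"jaw":0},{"dr":[0,0,0.0],"slide":[-23.0,0.0,0.0],"jaw":0}]
```

>>> step_arm([
  {"dr": [0,0,0],"slide": [-7,0,0],"jaw": 0},
  {"dr": [0,0,0],"slide": [-14,0,0],"jaw": 0},
  {"dr": [0,0,0],"slide": [-21,0,0],"jaw": 0},
  {"dr": [0,0,0],"slide": [-28,0,0],"jaw": 0},
  {"dr": [0,0,0],"slide": [-35,0,0],"jaw": 0},
  {"dr": [0,0,0],"slide": [-42,0,0],"jaw": 0},
  {"dr": [0,0,0],"slide": [-49,0,0],"jaw": 0},
  {"dr": [0,0,0],"slide": [-56,0,0],"jaw": 0},
])

```text
clock: 29.9
position: [579.8, -135.2, 32.3]
ee_rot: [-0.609, 0.793, -0.0, 0.0]
contact_force: [-0.2, -5.2, 2.9]
gripper_width: 0.3
grasp_force: 2.4
```

>>> step_arm([
  {"dr": [0,0,0],"slide": [-3,0,0],"jaw": 0},
  {"dr": [0,0,0],"slide": [-6,0,0],"jaw": 0},
  {"dr": [0,0,0],"slide": [-9,0,0],"jaw": 0},
  {"dr": [0,0,0],"slide": [-12,0,0],"jaw": 0},
  {"dr": [0,0,0],"slide": [-15,0,0],"jaw": 0},
  {"dr": [0,0,0],"slide": [-18,0,0],"jaw": 0},
  {"dr": [0,0,0],"slide": [-21,0,0],"jaw": 0},
  {"dr": [0,0,0],"slide": [-23,0,0],"jaw": 0},
])

```text
clock: 30.9
position: [585.3, -113.0, 31.9]
ee_rot: [-0.609, 0.793, 0.0, 0.0]
contact_force: [1.6, -4.2, 1.5]
gripper_width: 0.3
grasp_force: 2.1
```

>>> step_arm([
  {"dr": [0,0,0],"slide": [-0.5,0,0],"jaw": 0},
  {"dr": [0,0,0],"slide": [-1,0,0],"jaw": 0},
  {"dr": [0,0,0],"slide": [-1.5,0,0],"jaw": 0},
  {"dr": [0,0,0],"slide": [-2,0,0],"jaw": 0},
  {"dr": [0,0,0],"slide": [-2,0,0],"jaw": 0},
  {"dr": [0,0,0],"slide": [-2,0,0],"jaw": 0},
  {"dr": [0,0,0],"slide": [-2,0,0],"jaw": 0},
  {"dr": [0,0,0],"slide": [-2,0,0],"jaw": 0},
])

```text
clock: 31.9
position: [585.6, -111.2, 31.9]
ee_rot: [-0.609, 0.793, 0.0, -0.0]
contact_force: [1.9, -4.1, -0.2]
gripper_width: 0.1
grasp_force: 1.8
```

Run:
```python
from h import *
s=arm.read_state(); p=s["position"]; print(p,s["contact_force"])
ey=np.array([np.cos(np.radians(75)),np.sin(np.radians(75))]); print("d",(C0-p[:2])@ey, "F along -ey",-s["contact_force"][:2]@ey)
```

```text
[ 585.61283799 -111.22306918   31.91015381] [ 1.94716083 -4.14363403 -0.18290044]
d 78.61263913995333 F along -ey 3.498480813268113
```

The push shows friction force only, so the bar is not home yet. I'll advance slowly until the force rises.

>>> step_arm([
  {"dr": [0,0,0],"slide": [-0.4,0,0],"jaw": 0},
  {"dr": [0,0,0],"slide": [-0.8,0,0],"jaw": 0},
  {"dr": [0,0,0],"slide": [-1.2,0,0],"jaw": 0},
  {"dr": [0,0,0],"slide": [-1.5,0,0],"jaw": 0},
  {"dr": [0,0,0],"slide": [-1.5,0,0],"jaw": 0},
  {"dr": [0,0,0],"slide": [-1.5,0,0],"jaw": 0},
  {"dr": [0,0,0],"slide": [-1.5,0,0],"jaw": 0},
  {"dr": [0,0,0],"slide": [-1.5,0,0],"jaw": 0},
])

```text
clock: 32.9
position: [585.9, -110.2, 31.9]
ee_rot: [-0.609, 0.793, 0.0, -0.0]
contact_force: [1.2, -6.4, 0.1]
gripper_width: -0.2
grasp_force: 2.8
```

>>> step_arm([
  {"dr": [0,0,0],"slide": [-0.4,0,0],"jaw": 0},
  {"dr": [0,0,0],"slide": [-0.8,0,0],"jaw": 0},
  {"dr": [0,0,0],"slide": [-1,0,0],"jaw": 0},
  {"dr": [0,0,0],"slide": [-1,0,0],"jaw": 0},
  {"dr": [0,0,0],"slide": [-1,0,0],"jaw": 0},
  {"dr": [0,0,0],"slide": [-1,0,0],"jaw": 0},
  {"dr": [0,0,0],"slide": [-1,0,0],"jaw": 0},
  {"dr": [0,0,0],"slide": [-1,0,0],"jaw": 0},
])

```text
clock: 33.9
position: [585.8, -110.2, 31.9]
ee_rot: [-0.609, 0.793, -0.0, -0.001]
contact_force: [2.2, -9.2, -0.0]
gripper_width: -0.0
grasp_force: 4.5
```

>>> step_arm([
  {"dr": [0,0,0],"slide": [-0.5,0,0],"jaw": 0},
  {"dr": [0,0,0],"slide": [-1,0,0],"jaw": 0},
  {"dr": [0,0,0],"slide": [-1.5,0,0],"jaw": 0},
  {"dr": [0,0,0],"slide": [-2,0,0],"jaw": 0},
  {"dr": [0,0,0],"slide": [-2,0,0],"jaw": 0},
  {"dr": [0,0,0],"slide": [-2,0,0],"jaw": 0},
  {"dr": [0,0,0],"slide": [-2,0,0],"jaw": 0},
  {"dr": [0,0,0],"slide": [-2,0,0],"jaw": 0},
])

```text
clock: 34.9
position: [585.8, -110.1, 32.0]
ee_rot: [-0.609, 0.794, -0.0, -0.002]
contact_force: [2.1, -16.1, -0.4]
gripper_width: 0.1
grasp_force: 8.1
```

The TCP has stalled at the expected place (d ≈ 77.6 mm, 78 predicted) with the force rising to 16 N, so the bar is on its hard stop. I'll retreat, lift and check.

>>> step_arm([
  {"dr": [0,0,0],"slide": [6,0,0],"jaw": 0},
  {"dr": [0,0,0],"slide": [20,0,0],"jaw": 0},
  {"dr": [0,0,0],"slide": [40,0,0],"jaw": 0},
  {"dr": [0,0,0],"slide": [60,0,0],"jaw": 0},
  {"dr": [0,0,0],"slide": [60,0,-40],"jaw": 0},
  {"dr": [0,0,0],"slide": [60,0,-80],"jaw": 0},
  {"dr": [0,0,0],"slide": [60,0,-120],"jaw": 0},
  {"dr": [0,0,0],"slide": [60,0,-150],"jaw": 0},
])

```text
clock: 35.9
position: [571.2, -165.9, 184.1]
ee_rot: [-0.609, 0.794, -0.001, 0.001]
contact_force: [-0.0, 0.2, -0.2]
gripper_width: -0.2
grasp_force: 0.0
```

>>> step_arm([
  {"dr": [0,0,0],"slide": [30,0,0],"jaw": 0},
  {"dr": [0,0,0],"slide": [60,0,0],"jaw": 0},
  {"dr": [0,0,0],"slide": [90,0,0],"jaw": 0},
  {"dr": [0,0,0],"slide": [120,0,0],"jaw": 0},
  {"dr": [0,0,0],"slide": [120,0,0],"jaw": 0},
  {"dr": [0,0,0],"slide": [120,0,0],"jaw": 0},
  {"dr": [0,0,0],"slide": [120,0,0],"jaw": 0},
  {"dr": [0,0,0],"slide": [120,0,0],"jaw": 0},
])

```text
clock: 36.9
position: [540.5, -280.2, 182.1]
ee_rot: [-0.609, 0.793, 0.0, 0.0]
contact_force: [0.1, -0.2, 0.1]
gripper_width: 0.0
grasp_force: 0.0
```

Run:
```python
from h import *
s=arm.read_state(); print(s["clock"],s["position"],s["contact_force"])
im=optics.get_image("top"); cv2.imwrite("pics/top2.png",im); crop(im,240,130,260,195,3,"top2c.png")
```

```text
36.9 [ 540.54759504 -280.16419988  182.05286034] [ 0.12038409 -0.21915067  0.10924737]
```

View pics/top2c.png

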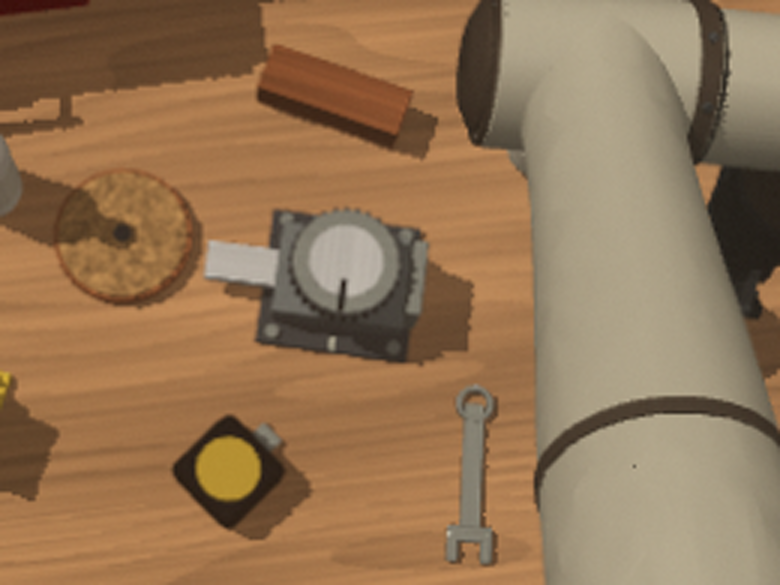

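The plate at (418,280) lies flat against the block, and the tail shows on the other side. The groove at (342,293) still points to the index line, and the offcut, tape, disc and wrench are where they were; the jar and cup are hidden behind the arm. I'm handing in.

```bash
python3 -c "
from bench import arm
print(arm.job_done())"
```

```text
the job is handed in; nothing more can be done
None
```

I loosened the wheel two full turns with a fingertip on its rim (groove back on the index line, within about 2°), then pushed the bar home against its hard stop, and handed the job in at about 37 s; the arm moved nothing else that I could see, though it hid the jar and cup in the last picture.

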